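Put up the display brackets on the pizzeria's pick-up counter

TASK

Get the pick-up counter's display posts ready: first turn the wing nut on the foot of each of the three posts clockwise until it is tight against its stop. Then hook every display bracket that is on the counter into the slots of the post of its own colour and press it down until it clicks fully home, level and flush with the post. Leave the oil bottle, the steel pan and the dip pot where they are.

Things in the scene. Friction and masses are not known exactly. Their poses are not given: they have to be found in the camera images.
- post_red_seat (a point): Front face of the fixed red post (red cap and foot stripe), centre line, 85 mm above the counter: bracket_red_heel's place when locked. x points into the post, z up. Post 44 mm wide, 37 deep, 234 high; foot plate 10 mm thick, 90 wide, reaching 110 before the face. Face 4 mm thick, hollow behind; two slots 13 mm wide, 38 high, from 22 and 82 mm above this point; spring catch behind the upper.
- nut_red_grip (a point): Centre of the wing bar of the red post's brass captive nut: an upright bar 46 mm long, 12 mm thick, 28 mm high (from 24 to 52 mm above the counter), 75 mm in front of the post's face. It turns about its vertical axis; x is along the bar, z up. The bar looks the same after half a turn.
- nut_red (a joint): Turn of the red post's nut in rad, growing clockwise seen from above; at 0 the bar points straight at the post. Starts between 0 and 0.6; tight against its stop at 2.5. Stays where it is left (friction 0.06 N m).
- post_blue_seat (a point): Front face of the fixed blue post (blue cap and foot stripe), centre line, 85 mm above the counter: bracket_blue_heel's place when locked. x points into the post, z up. Post 44 mm wide, 37 deep, 234 high; foot plate 10 mm thick, 90 wide, reaching 110 before the face. Face 4 mm thick, hollow behind; two slots 13 mm wide, 38 high, from 22 and 82 mm above this point; spring catch behind the upper.
- nut_blue_grip (a point): Centre of the wing bar of the blue post's brass captive nut: an upright bar 46 mm long, 12 mm thick, 28 mm high (from 24 to 52 mm above the counter), 75 mm in front of the post's face. It turns about its vertical axis; x is along the bar, z up. The bar looks the same after half a turn.
- nut_blue (a joint): Turn of the blue post's nut in rad, growing clockwise seen from above; at 0 the bar points straight at the post. Starts between 0 and 0.6; tight against its stop at 2.5. Stays where it is left (friction 0.06 N m).
- post_green_seat (a point): Front face of the fixed green post (green cap and foot stripe), centre line, 85 mm above the counter: bracket_green_heel's place when locked. x points into the post, z up. Post 44 mm wide, 37 deep, 234 high; foot plate 10 mm thick, 90 wide, reaching 110 before the face. Face 4 mm thick, hollow behind; two slots 13 mm wide, 38 high, from 22 and 82 mm above this point; spring catch behind the upper.
- nut_green_grip (a point): Centre of the wing bar of the green post's brass captive nut: an upright bar 46 mm long, 12 mm thick, 28 mm high (from 24 to 52 mm above the counter), 75 mm in front of the post's face. It turns about its vertical axis; x is along the bar, z up. The bar looks the same after half a turn.
- nut_green (a joint): Turn of the green post's nut in rad, growing clockwise seen from above; at 0 the bar points straight at the post. Starts between 0 and 0.6; tight against its stop at 2.5. Stays where it is left (friction 0.06 N m).
- bracket_red_mid (a point): On the axis of the red display bracket's beam, half-way up; grasp here. Beam 24 mm wide (y), 36 mm high, from x = -60 to +76 mm; 56 mm high stop at its front end, steel back plate (x = 70 to 76) 40 mm wide, 105 high, both 70 mm wide at the foot. x points to the claws, z up. Stands on its underside, 0.22 to 0.37 kg. May be absent (None).
- bracket_red_heel (a point): Foot of the rear face of the red bracket's back plate: 76 mm in x and -18 mm in z from bracket_red_mid, same axes. To hook: hold this point 16 to 26 mm (best 21) above the post's seat point, push the plate flush to the face, then press straight down, held level. May be absent (None).
- bracket_red_tab (a point): Centre of the top of the red bracket's press tab, a flat red ledge 16 mm (x) by 30 mm (y) on the robot's side of the back plate's top edge; 14 mm before and 105 mm above the heel. The post's catch resists over the last 16 mm (6 to 12 N), then clicks; weight alone stays up. A bracket let go too early is pushed home here; far out on the beam it jams. May be absent.
- bracket_red_claw (a point): Middle of the red bracket's upper claw, 9 mm in x and 80 mm in z from bracket_red_heel. Two claws, 60 mm apart, each 7 mm thick (y), 28 mm high, stick out 12.5 mm (the upper 16.5 mm at its bump). Neck 12 mm high, underside 22 and 82 mm above the heel; behind a 5.5 mm gap a lip hangs 16 mm below the neck. May be absent (None).
- bracket_blue_mid (a point): On the axis of the blue display bracket's beam, half-way up; grasp here. Beam 24 mm wide (y), 36 mm high, from x = -60 to +76 mm; 56 mm high stop at its front end, steel back plate (x = 70 to 76) 40 mm wide, 105 high, both 70 mm wide at the foot. x points to the claws, z up. Stands on its underside, 0.22 to 0.37 kg. May be absent (None).
- bracket_blue_heel (a point): Foot of the rear face of the blue bracket's back plate: 76 mm in x and -18 mm in z from bracket_blue_mid, same axes. To hook: hold this point 16 to 26 mm (best 21) above the post's seat point, push the plate flush to the face, then press straight down, held level. May be absent (None).
- bracket_blue_tab (a point): Centre of the top of the blue bracket's press tab, a flat blue ledge 16 mm (x) by 30 mm (y) on the robot's side of the back plate's top edge; 14 mm before and 105 mm above the heel. The post's catch resists over the last 16 mm (6 to 12 N), then clicks; weight alone stays up. A bracket let go too early is pushed home here; far out on the beam it jams. May be absent.
- bracket_blue_claw (a point): Middle of the blue bracket's upper claw, 9 mm in x and 80 mm in z from bracket_blue_heel. Two claws, 60 mm apart, each 7 mm thick (y), 28 mm high, stick out 12.5 mm (the upper 16.5 mm at its bump). Neck 12 mm high, underside 22 and 82 mm above the heel; behind a 5.5 mm gap a lip hangs 16 mm below the neck. May be absent (None).
- bracket_green_mid (a point): On the axis of the green display bracket's beam, half-way up; grasp here. Beam 24 mm wide (y), 36 mm high, from x = -60 to +76 mm; 56 mm high stop at its front end, steel back plate (x = 70 to 76) 40 mm wide, 105 high, both 70 mm wide at the foot. x points to the claws, z up. Stands on its underside, 0.22 to 0.37 kg. May be absent (None).
- bracket_green_heel (a point): Foot of the rear face of the green bracket's back plate: 76 mm in x and -18 mm in z from bracket_green_mid, same axes. To hook: hold this point 16 to 26 mm (best 21) above the post's seat point, push the plate flush to the face, then press straight down, held level. May be absent (None).
- bracket_green_tab (a point): Centre of the top of the green bracket's press tab, a flat green ledge 16 mm (x) by 30 mm (y) on the robot's side of the back plate's top edge; 14 mm before and 105 mm above the heel. The post's catch resists over the last 16 mm (6 to 12 N), then clicks; weight alone stays up. A bracket let go too early is pushed home here; far out on the beam it jams. May be absent.
- bracket_green_claw (a point): Middle of the green bracket's upper claw, 9 mm in x and 80 mm in z from bracket_green_heel. Two claws, 60 mm apart, each 7 mm thick (y), 28 mm high, stick out 12.5 mm (the upper 16.5 mm at its bump). Neck 12 mm high, underside 22 and 82 mm above the heel; behind a 5.5 mm gap a lip hangs 16 mm below the neck. May be absent (None).
- oil_bottle_c (a point): Bystander: amber oil bottle, 60 mm across, 190 mm high; its middle, 95 mm up.
- steel_pan: Bystander: open steel pan 170 x 260 x 65 mm; origin at the centre of its underside.
- dip_pot: Bystander: white pot 70 mm across, 60 mm high; origin at the centre of its underside.
Not all that is in view belongs to the job. Leave any orange or pink look-alike of the part that bears post_blue_seat alone.

How it is judged (in metres and radians):
On the way, in this order (a step that is already met when the one before it is completed fails the run):
1. all three wing nuts are turned tight while no bracket is on its post yet (value of joint each of nut_red, nut_blue, nut_green above 2.3 rad and distance between bracket_red_heel and post_red_seat above 0.03 m and distance between bracket_blue_heel and post_blue_seat above 0.03 m and distance between bracket_green_heel and post_green_seat above 0.03 m), for 0.2 s.
2. every bracket present is locked on the post of its colour (distance between bracket_red_heel and post_red_seat below 0.007 m and angle between the z axis of bracket_red_heel and the z axis of post_red_seat, either way round below 0.1 rad and angle between the x axis of bracket_red_heel and the x axis of post_red_seat, either way round below 0.2 rad and linear speed of each of bracket_red, bracket_blue, bracket_green below 0.03 m/s and distance between bracket_blue_heel and post_blue_seat below 0.007 m and angle between the z axis of bracket_blue_heel and the z axis of post_blue_seat, either way round below 0.1 rad and angle between the x axis of bracket_blue_heel and the x axis of post_blue_seat, either way round below 0.2 rad and distance between bracket_green_heel and post_green_seat below 0.007 m and angle between the z axis of bracket_green_heel and the z axis of post_green_seat, either way round below 0.1 rad and angle between the x axis of bracket_green_heel and the x axis of post_green_seat, either way round below 0.2 rad), for 0.2 s.
At the end, for the whole second after the job is handed in: All three wing nuts within 0.2 rad of their stops (above 2.3 rad), and every bracket present locked on the post of its colour: its heel within 7 mm of the seat point, within 0.1 rad of upright and 0.2 rad of square to the post, at rest (all of step 2 and value of joint each of nut_red, nut_blue, nut_green above 2.3 rad); the robot touches nothing.
It fails at once if the oil bottle, the steel pan or the dip pot is pushed away or knocked over (distance of any of oil_bottle_c, steel_pan, dip_pot from where it was at the start of the episode above 0.03 m or angle between any of oil_bottle_c, steel_pan, dip_pot's own z axis and vertical above 0.4 rad).
Of bracket_red, bracket_blue, bracket_green only 2 to 3 are there at a start; the rules pass over those that are not, and their reading is None.
At some moment in a run one of bracket_red, bracket_blue, bracket_green may be knocked a few centimetres aside while the robot is not near it.
It also fails if it takes over 210 s, if anything falls off the work surface, if the arm or the gripper's body presses on something with over 40 N, if the wrist force passes 120 N, or if a joint passes its speed limit or range.

ROBOT

A 6-joint arm with a two-finger parallel gripper is mounted at the origin on the work surface. World frame = base frame: x ahead of the robot, y to its left, z up, the work surface at z = 0. Lengths are in mm, angles in rad, forces in N, time in s.
With the tool pointing down it reaches from about 350 to 725 mm from the base axis. Payload 6 kg.
Tool frame: the origin (TCP) lies midway between the tips of the shut fingers; the grasp point (between the pads) lies 19 mm behind it; z points along the fingers, y is the line along which they close (so a half turn about z gives the same grasp; the last joint's range is limited). The gripper opens to 85 mm and grips with 20 to 120 N. Pads are 22 mm wide; open, the fingers measure 114 mm over their backs; the gripper's body (76 mm by 85 mm) begins 54 mm behind the grasp point. The pads swing forward as they close: fully open they stand 13 mm farther back than shut.
Start: joints at [-0.942, 0.04, 0.085, 0, -1.615, -0.334], TCP at [174.338, -574.09, 231.261] pointing down, gripper open.
Joint ranges: [-2.56, 2.56], [-1.29, 2.01], [-1.08, 1.49], [-3.29, 1.98], [-2.81, -0.18], [-2.99, 2.99]. Speed limits (rad/s): [2.57, 2.57, 3.01, 3.14, 3.14, 3.14].

INTERFACE

Orientations are given as a 3x3 rotation matrix whose columns are the frame's x, y, z axes.
In Python, from cell import movep, servo_line, movej, set_gripper, hold, inverse_kinematics, camera, Unreachable, finish_job, current_t, current_joint_positions, current_qd, current_joint_torque, current_tcp_pos, current_orientation, current_wrist_force, current_torque, current_gripper_width, current_gripper_force gives the robot as it stands. Calls block until the motion is done:
- movep(position, orientation): joint-space move of the TCP to a pose.
- servo_line(position, rotation=None, speed=150, f_stop=None): straight line of the TCP; rotation=None keeps the orientation; speed is the mean speed in mm/s. With f_stop (N) it stops when the force on the tool has changed by that much, and returns True; else False.
- movej(angles): joint-space move.
- set_gripper(opening): finger opening in mm; the grip force is fixed at half the most; returns when the fingers have stopped.
- hold(seconds).
- inverse_kinematics(position, orientation): joint angles nearest the present ones, or None.
- camera(name): name is "side" or "top"; returns a dict with "img" (420x560x3 uint8, red, green, blue), "camera_matrix" (3x3 intrinsics, pixels), "distortion" ([k1, k2, p1, p2, k3] as OpenCV has them; the pictures are not rectified), "origin" and "orientation" of the camera in the world. Camera axes: x right, y down, z forward; pixel columns grow to the right and rows downward; lengths in mm; the calibration is good to about 2 mm. A picture is of the moment at which its call begins. There is no depth.
A pose or a line that the arm cannot do raises Unreachable and nothing moves.
- finish_job(): hands the job in; it is judged then, once.
Readings, each from a call of its own:
- current_t(): time.
- current_joint_positions(): joint angles.
- current_qd(): joint speeds.
- current_joint_torque(): joint torques, N m.
- current_tcp_pos(): TCP position.
- current_orientation(): TCP orientation.
- current_wrist_force(): force on the tool from outside, world axes, zero at the start.
- current_torque(): the same for the moment, N m.
- current_gripper_width(): finger opening in mm.
- current_gripper_force(): force on a finger pad.
Only numpy, scipy, OpenCV 4.12 (cv2) and the standard library are available. Lean on these libraries where they do the work, as an engineer would, in place of code of your own. Each camera call takes 0.05 s, during which the arm holds its last target. There are 200 camera calls.

## Working session

There is one attempt and no reset: what is moved stays moved. The work goes in short steps, each a Python script; the robot and the scene stay as the last script left them, time stands still between calls to the robot, and variables do not carry over. Pictures are saved under pics/ and viewed, at most 14 in all, crops included, and the job is handed in when it is done.

```bash
mkdir -p pics; ls; python3 - <<'E'
from cell import *
import cv2,numpy as np
for n in ("side","top"):
    c=camera(n); cv2.imwrite(f"pics/{n}0.png",cv2.resize(c["img"][:,:,::-1],(800,600),interpolation=cv2.INTER_CUBIC))
    print(n,c["camera_matrix"].round(1).tolist(),np.round(c["distortion"],4),np.round(c["origin"],1),np.round(c["orientation"],4).tolist())
E
```

```text
pics
side [[519.2, 0.0, 278.5], [0.0, 519.2, 205.7], [0.0, 0.0, 1.0]] [0.0449 0.     0.     0.     0.    ] [ -393.8 -1086.   1213.5] [[0.7779, -0.3897, 0.4931], [-0.6282, -0.5037, 0.593], [0.0173, -0.771, -0.6366]]
top [[463.8, 0.0, 266.9], [0.0, 463.8, 216.3], [0.0, 0.0, 1.0]] [0.0125 0.     0.     0.     0.    ] [ 349.6  -24.3 1599.8] [[0.0014, -0.9949, 0.1004], [-1.0, -0.0017, -0.0028], [0.003, -0.1004, -0.9949]]
```

View pics/top0.png

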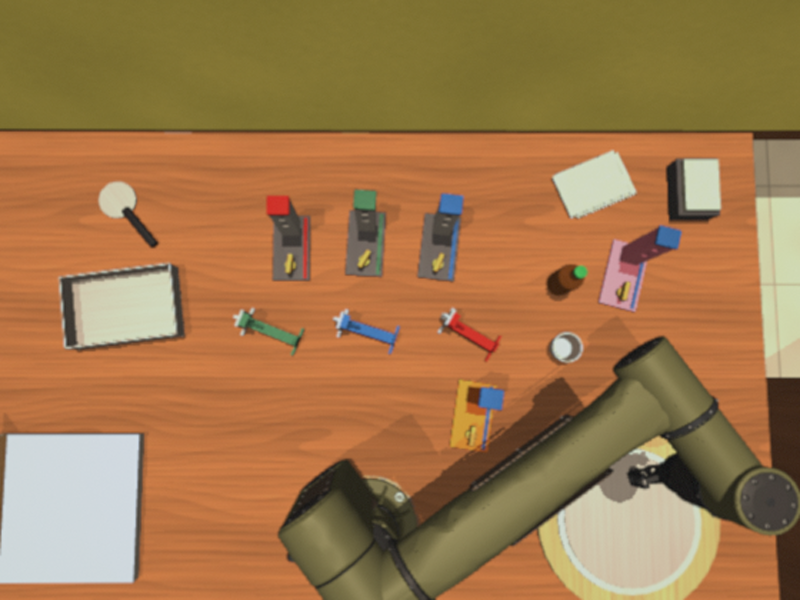

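View pics/side0.png

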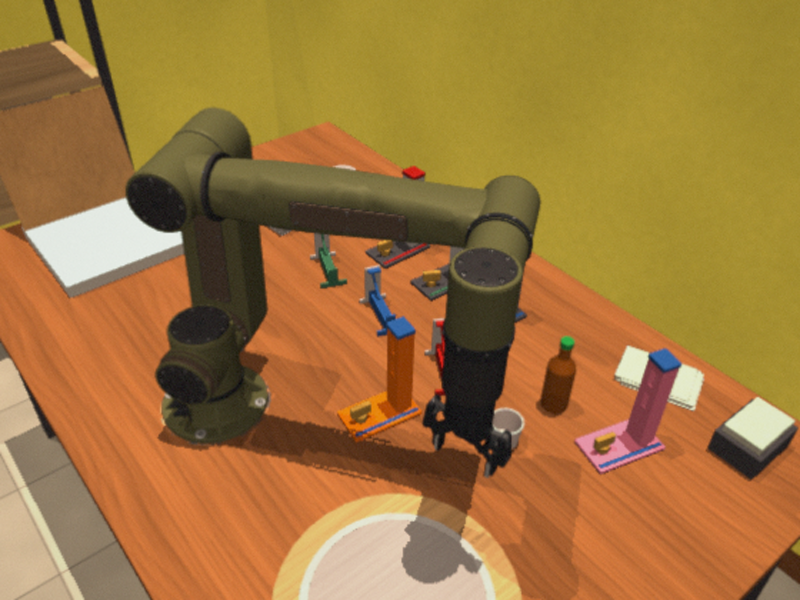

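The top view shows these candidates (800x600 px):
- **Posts:** red (278,205), green (365,200) and blue (450,205). The look-alikes are orange (490,398) and pink (667,238), both with blue caps, and I leave them alone.
- **Brackets:** green (270,330), blue (365,330) and red (470,333).
- **Nuts:** yellow bars at (290,263), (364,260) and (438,262).

Next is one close crop to check these choices.

```bash
cat > h.py <<'E'
from cell import *
import cv2,numpy as np
def rays(c,px):
    u=cv2.undistortPoints(np.float64(px).reshape(-1,1,2),c["camera_matrix"],np.float64(c["distortion"])).reshape(-1,2)
    return np.c_[u,np.ones(len(u))]@np.array(c["orientation"]).T
def toz(c,px,z):
    d=rays(c,px);o=np.array(c["origin"]);return (o+d*((z-o[2])/d[:,2])[:,None])
def comps(m,amin=8):
    n,l,s,ce=cv2.connectedComponentsWithStats(m.astype(np.uint8),connectivity=8)
    return [(int(s[i,4]),ce[i],np.argwhere(l==i)[:,::-1]) for i in range(1,n) if s[i,4]>=amin]
def hsv(c): return cv2.cvtColor(c["img"],cv2.COLOR_RGB2HSV).astype(int)
def cmask(H,col):
    h,s,v=H[...,0],H[...,1],H[...,2]
    if col=="red": return ((h<4)|(h>172))&(s>170)&(v>90)
    if col=="green": return (h>50)&(h<88)&(s>90)&(v>50)
    if col=="blue": return (h>100)&(h<120)&(s>130)&(v>90)
    if col=="brass": return (h>18)&(h<30)&(s>120)&(v>130)
E
python3 - <<'E'
from h import *
c=camera("top");im=c["img"];cr=im[125:260,150:350]
cv2.imwrite("pics/crop1.png",cv2.resize(cr[:,:,::-1],(800,540),interpolation=cv2.INTER_CUBIC))
H=hsv(c);roi=np.zeros(H.shape[:2],bool);roi[125:260,150:350]=1
for k in("red","green","blue","brass"):
    for a,ce,p in comps(cmask(H,k)&roi):
        lo,hi=p.min(0),p.max(0);print(k,a,ce.round(1),lo,hi,np.round(toz(c,[ce],{"brass":45}.get(k,10))[0,:2]))
E
```

```text
red 193 [194.1 143.8] [187 137] [202 150] [764. 226.]
red 57 [213.3 169.5] [213 153] [214 193] [673. 158.]
red 252 [330.6 234.3] [314 220] [348 248] [ 448. -247.]
green 106 [254.8 139.8] [249 134] [261 145] [779.  14.]
green 22 [171.2 223.5] [169 220] [174 227] [485. 300.]
green 109 [193.9 233.2] [178 226] [208 240] [451. 222.]
blue 172 [315.3 143. ] [308 137] [322 149] [ 768. -198.]
blue 40 [316.7 175.4] [315 158] [319 193] [ 653. -202.]
blue 228 [256.6 231.1] [239 221] [275 240] [459.   7.]
brass 60 [254.7 181. ] [251 175] [258 186] [627.  13.]
brass 63 [306.5 183.5] [303 177] [310 189] [ 619. -163.]
brass 50 [201.9 184. ] [200 178] [204 190] [616. 192.]
brass 8 [205.5 185.5] [205 184] [206 187] [611. 180.]
```

View pics/crop1.png

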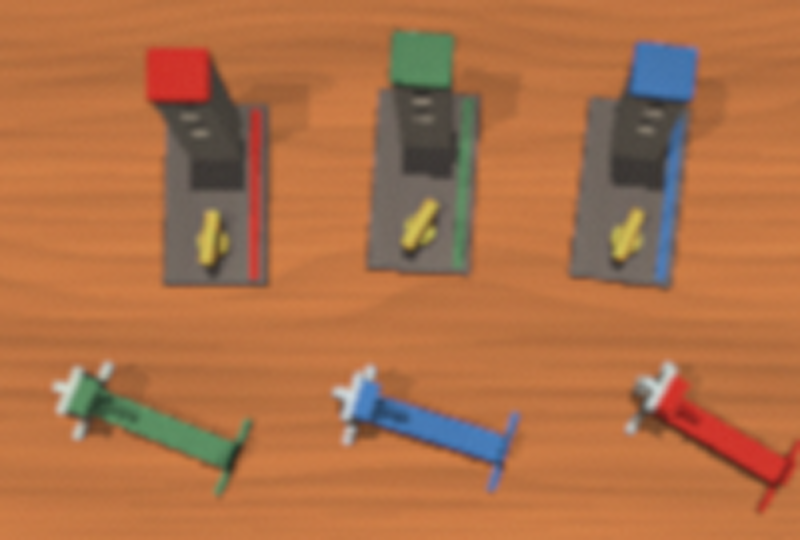

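The crop confirms the three grey posts with red, green and blue caps, each with a brass nut, and all three brackets with their steel claws facing up-left. Now I'll measure positions.

```bash
cat >> h.py <<'E'
def up(im,r0,r1,c0,c1): return cv2.resize(im[r0:r1,c0:c1],None,fx=4,fy=4,interpolation=cv2.INTER_CUBIC)
def raw(p,r0,c0): return (np.float64(p)+.5)/4-.5+[c0,r0]
def posts(c):
    r0,c0=125,150;U=up(c["img"],r0,260,c0,350);H=cv2.cvtColor(U,cv2.COLOR_RGB2HSV).astype(int)
    lab=U.astype(int);wood=(H[...,0]>5)&(H[...,0]<18)&(H[...,1]>110)&(H[...,2]>120)
    out={}
    for k,(xa,xb) in {"red":(130,290),"green":(350,500),"blue":(555,700)}.items():
        m=np.zeros(wood.shape,np.uint8);m[110:300,xa:xb]=~wood[110:300,xa:xb]
        m=cv2.morphologyEx(m,cv2.MORPH_OPEN,np.ones((9,9)))
        m=(max(comps(m),key=lambda t:t[0]))[2]
        rows=[r for r in range(195,262,3)]
        L=np.array([[m[m[:,1]==r,0].min()-.5,r] for r in rows]);R=np.array([[m[m[:,1]==r,0].max()+.5,r] for r in rows])
        Lw,Rw=toz(c,raw(L,r0,c0),10)[:,:2],toz(c,raw(R,r0,c0),7)[:,:2]
        fl,fr=np.polyfit(Lw[:,0],Lw[:,1],1),np.polyfit(Rw[:,0],Rw[:,1],1)
        cols=[int(L[:,0].mean()+d) for d in range(25,75,5)]
        F=np.array([[x,m[m[:,0]==x,1].max()+.5] for x in cols]);Fw=toz(c,raw(F,r0,c0),5)[:,:2].mean(0)
        yaw=np.arctan((fl[0]+fr[0])/2);ym=lambda x:(np.polyval(fl,x)+np.polyval(fr,x))/2
        d=np.array([np.cos(yaw),np.sin(yaw)]);fc=np.array([Fw[0],ym(Fw[0])])
        cap=max([t for t in comps(cmask(H,k)) if t[1][1]<110 and xa<t[1][0]<xb],key=lambda t:t[0])
        cp=toz(c,raw([cap[2].mean(0)],r0,c0),232)[0,:2]
        br=(H[...,0]>18)&(H[...,0]<32)&(H[...,1]>110)&(H[...,2]>185);br[:, :xa]=0;br[:,xb:]=0
        b=max(comps(br),key=lambda t:t[0])[2];w=toz(c,raw(b,r0,c0),50)[:,:2];nc=w.mean(0)
        e=np.linalg.svd(w-nc,full_matrices=False)[2][0];q=(yaw-np.arctan2(e[1],e[0])+.6)%np.pi-.6
        print(k,"width",round(np.mean(Lw[:,1]-Rw[:,1]),1),"slopes",fl[0].round(3),fr[0].round(3),"seat",(fc+110*d).round(1),"yaw",yaw.round(3),
          "cap-face",(cp-18.5*d).round(1),"capyaw",np.arctan2(*(cp-nc)[::-1]).round(3),"nut",nc.round(1),"nut_foot",(fc+35*d).round(1),"q",q.round(2))
def brackets(c,cols=("red","green","blue")):
    """colour blob on top: long axis of beam"""
    r0,c0=190,60;r1,c1=300,420;U=up(c["img"],r0,r1,c0,c1);H=cv2.cvtColor(U,cv2.COLOR_RGB2HSV).astype(int);res={}
    for k in cols:
        t=[t for t in comps(cmask(H,k),800)]
        for a,ce,p in t:
            w=toz(c,raw(p,r0,c0),34)[:,:2];core=w
            m=w.mean(0);e=np.linalg.svd(w-m,full_matrices=False)[2][0]
            for _ in range(3):   # refine on the middle of the beam only
                s=(w-m)@e;n=(w-m)@[-e[1],e[0]]
                core=w[(abs(n)<17)&(s>np.percentile(s,20))&(s<np.percentile(s,70))]
                g=np.linalg.svd(core-core.mean(0),full_matrices=False)[2][0];e=g*np.sign(g@e);m=core.mean(0)
            if e[1]<0:e=-e
            s=(w-m)@e;ends=(s.min(),s.max())
            mid=m+e*(s.min()+60)     # rear (front stop face) is x=-60
            res[k]=(mid,np.arctan2(e[1],e[0]));print(k,a,"px",raw([ce],r0,c0).round(0)[0],"mid",mid.round(1),"yaw",np.round(res[k][1],3),"ends",np.round(ends,1))
    return res
def R(y): return np.array([[np.cos(y),np.sin(y),0],[np.sin(y),-np.cos(y),0],[0,0,-1.]])
E
python3 - <<'E'
from h import *
c=camera("top");posts(c);b=brackets(c)
print(current_orientation().round(2).tolist() if hasattr(current_orientation(),'round') else current_orientation())
for p in([620,190,60],[625,10,60],[620,-165,60]):
    print([np.round(inverse_kinematics(p,R(y)),2).tolist()[5] if inverse_kinematics(p,R(y)) is not None else None for y in(0,-.6,-1.3,-2.5,np.pi,np.pi-2.5)])
E
```

```text
red width 88.0 slopes 0.01 0.002 seat [691.9 191.8] yaw 0.006 cap-face [688.9 190.4] capyaw -0.02 nut [616.2 192.4] nut_foot [616.9 191.4] q 0.15
green width 88.7 slopes -0.06 -0.064 seat [703.1   9.2] yaw -0.062 cap-face [700.3   9. ] capyaw -0.076 nut [628.4  14.7] nut_foot [628.3  13.9] q 0.48
blue width 89.8 slopes -0.126 -0.125 seat [ 693.7 -172.5] yaw -0.125 cap-face [ 691.8 -171. ] capyaw -0.119 nut [ 618.7 -162.3] nut_foot [ 619.3 -163.1] q 0.3
red 4107 px [330. 234.] mid [ 445.3 -245. ] yaw 1.034 ends [-69.4  52.9]
green 1963 px [193. 233.] mid [453.7 227.3] yaw 1.188 ends [-56.   60.3]
blue 3613 px [257. 231.] mid [ 4.549e+02 -4.000e-01] yaw 1.267 ends [-59.9  69.3]
blue 2961 px [343. 279.] mid [ 262.2 -277.3] yaw 3.015 ends [-25.   21.3]
[[-0.96, -0.29, -0.0], [-0.29, 0.96, 0.0], [0.0, 0.0, -1.0]]
[0.97, 0.37, -0.33, -1.53, -2.18, 1.61]
[1.24, 0.64, -0.06, -1.26, -1.91, 1.88]
[1.52, 0.92, 0.22, -0.98, -1.62, 2.16]
```

```bash
cat >> h.py <<'E'
SEAT={"red":(690.7,191.2,0.0),"green":(702,9.3,-.065),"blue":(693,-172,-.123)}
def nut(k,pos,q0):
    y=SEAT[k][2]; p=current_tcp_pos()
    if p[2]<300: servo_line([p[0],p[1],320],speed=250)
    set_gripper(60)
    movep([*pos,320],R(y-q0)); servo_line([*pos,90],speed=250)
    print(k,"down",servo_line([*pos,27],speed=80,f_stop=12),np.round(current_tcp_pos(),1))
    set_gripper(0); print(" w",round(current_gripper_width(),1),"F",round(current_gripper_force(),1))
    q=np.array(current_joint_positions()); t0=current_torque()[2]; done=0
    step=2.5-q0-.1; q[5]-=step; movej(q); done=step
    for i in range(6):
        tz=current_torque()[2]-t0; print("  turn",round(q0+done,2),"tz",round(tz,2))
        if abs(tz)>.6: break
        q[5]-=.05; done+=.05; movej(q)
    o=np.array(current_orientation()); print(" end yaw",round(np.arctan2(o[1,0],o[0,0])-y,3))
    set_gripper(60); servo_line([*pos,320],speed=250)
E
python3 - <<'E'
from h import *
nut("blue",(619,-162.8),.33)
print(current_t())
E
```

```text
blue down False [ 619.4 -162.9   27.7]
 w 10.8 F 58.9
  turn 2.4 tz -0.1
  turn 2.45 tz -0.13
  turn 2.5 tz -0.15
  turn 2.55 tz 1.0
 end yaw -2.547
10.1417
```

```bash
python3 - <<'E'
from h import *
nut("green",(628.3,14.3),.48)
nut("red",(616.5,191.9),.13)
print(current_t())
p=current_tcp_pos();movep([350,-480,330],R(-.6))
c=camera("top");posts(c);brackets(c)
cv2.imwrite("pics/c2.png",up(c["img"],125,265,150,350)[:,:,::-1])
c=camera("side");cv2.imwrite("pics/s2.png",c["img"][:,:,::-1])
print(current_t())
E
```

```text
green down False [628.8  14.3  27.7]
 w 10.8 F 59.1
  turn 2.4 tz -0.14
  turn 2.45 tz -0.15
  turn 2.5 tz -0.14
  turn 2.55 tz 1.05
 end yaw -2.546
red down False [616.9 192.   27.7]
 w 10.9 F 59.1
  turn 2.4 tz -0.02
  turn 2.45 tz -0.01
  turn 2.5 tz 0.1
  turn 2.55 tz 1.32
 end yaw -2.548
27.9
red width 88.0 slopes 0.01 0.002 seat [691.9 191.8] yaw 0.006 cap-face [688.9 190.4] capyaw -0.007 nut [615.2 191.2] nut_foot [616.9 191.4] q 2.48
green width 88.7 slopes -0.059 -0.068 seat [703.2   9. ] yaw -0.064 cap-face [700.7   9.4] capyaw -0.058 nut [628.3  13.5] nut_foot [628.3  13.8] q 2.49
blue width 89.6 slopes -0.128 -0.127 seat [ 693.7 -172.6] yaw -0.127 cap-face [ 691.8 -171. ] capyaw -0.107 nut [ 619.8 -163.6] nut_foot [ 619.3 -163.1] q 2.48
red 4114 px [330. 234.] mid [ 445.  -245.5] yaw 1.031 ends [-69.7  53.4]
green 1936 px [193. 233.] mid [453.8 227.6] yaw 1.184 ends [-56.4  58.7]
blue 3694 px [252. 225.] mid [475.   16.3] yaw 1.222 ends [-60.6  71. ]
30.6667
```

View pics/c2.png

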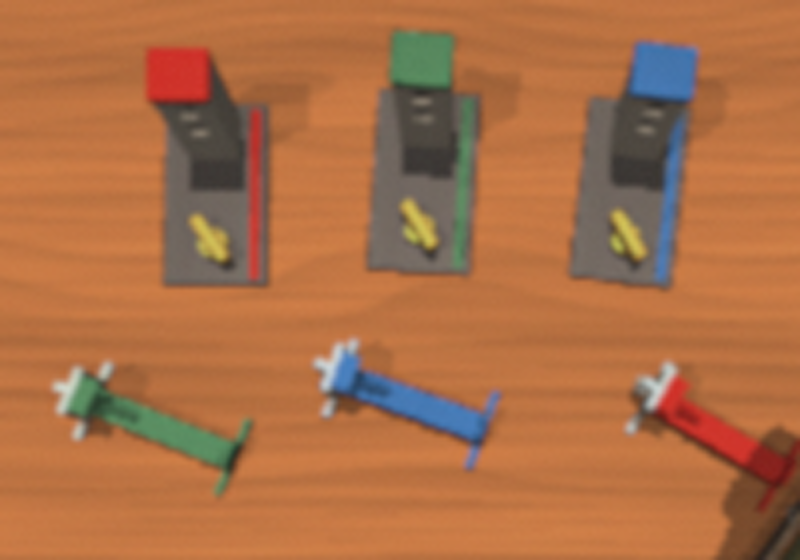

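Nuts all read about 2.48, at their stops. The blue bracket has been knocked aside: its tab is now at crop pixel (345,370) and its beam front at (483,425). I'll fix the mids from tab (z=105) and beam-front (z=36) pixels.

```bash
python3 - <<'E'
from h import *
c=camera("top")
for k,t,f in(("blue",(345,370),(481,424)),("green",(84,395),(231,454)),("red",(672,395),(781,468))):
    T=toz(c,raw([t],125,150),105)[0,:2];F=toz(c,raw([f],125,150),36)[0,:2];d=T-F;L=np.linalg.norm(d);e=d/L
    print(k,"len",L.round(1),"yaw",np.arctan2(e[1],e[0]).round(3),"mid from tab",(T-62*e).round(1),"from front",(F+57*e).round(1))
    for y in (1.2,0):
        for p in ([450,0,20],[625,T[1],120]): pass
for k,(x,y,a) in SEAT.items():
    d=np.array([np.cos(a),np.sin(a)]);p=np.array([x,y])-76*d
    print(k,p.round(1),[None if (q:=inverse_kinematics([*p,150],R(a+s))) is None else np.round(q,2).tolist() for s in(0,np.pi)])
for p,y in(([475,15],1.22),([453,227],1.185),([447,-245],1.03)):
    print([None if (q:=inverse_kinematics([*p,10],R(y+s))) is None else np.round(q,2).tolist() for s in(0,np.pi)])
E
```

```text
blue len 117.4 yaw 1.234 mid from tab [477.1  13.5] from front [477.7  15.1]
green len 119.0 yaw 1.194 mid from tab [454.1 225. ] from front [454.1 224.9]
red len 113.6 yaw 1.059 mid from tab [ 447.4 -246.6] from front [ 450.  -241.9]
red [614.7 191.2] [[0.61, 0.16, 0.07, 0.0, -1.48, 0.96], [0.61, 0.16, 0.07, 0.0, -1.48, -2.18]]
green [626.2  14.2] [[0.34, 0.12, 0.02, 0.0, -1.47, 1.16], [0.34, 0.12, 0.02, 0.0, -1.47, -1.98]]
blue [ 617.6 -162.7] [[0.06, 0.15, 0.05, 0.0, -1.48, 1.39], [0.06, 0.15, 0.05, 0.0, -1.48, -1.75]]
[[0.46, -0.22, -0.56, 0.0, -1.22, 2.33], [0.46, -0.22, -0.56, 0.0, -1.22, -0.81]]
[[0.86, -0.12, -0.48, 0.0, -1.21, 1.89], [0.86, -0.12, -0.48, 0.0, -1.21, -1.25]]
[[-0.11, -0.11, -0.47, 0.0, -1.21, 2.71], [-0.11, -0.11, -0.47, 0.0, -1.21, -0.44]]
```

```bash
cat >> h.py <<'E'
def pick(mid,yaw):
    e=np.array([np.cos(yaw),np.sin(yaw)]);g=np.array(mid)-4*e
    p=current_tcp_pos(); 
    if p[2]<300: servo_line([p[0],p[1],330],speed=300)
    set_gripper(75); movep([*g,200],R(yaw))
    print("down hit",servo_line([*g,5],speed=150,f_stop=12))
    set_gripper(10); zg=current_tcp_pos()[2]; print("w",round(current_gripper_width(),1),"zg",round(zg,1))
    f0=np.array(current_wrist_force());servo_line([*g,5+150],speed=150);hold(.3);print("w",round(current_gripper_width(),1),"wt",np.round(np.array(current_wrist_force())-f0,1))
    return zg
def place(k,zg,dl=0,off=80):
    x,y,a=SEAT[k];d=np.array([np.cos(a),np.sin(a)]);n=np.array([-d[1],d[0]]);s=np.array([x,y])+dl*n
    P=lambda back,h:[*(s-(off+back)*d),zg+85+h]
    movep(P(60,65),R(a)); servo_line(P(60,21),speed=100);hold(.2)
    z=current_tcp_pos()[2];dz=zg+85+21-z
    hit=servo_line(P(-12,21+dz),speed=35,f_stop=8)
    p=np.array(current_tcp_pos());print(k,"hit",hit,"heel-to-face left",round((s-off*d-p[:2])@d,1),"lat",round((p[:2]-s)@n,2),"h",round(p[2]-zg-85,1),"f",np.round(current_wrist_force(),1))
    return hit
def press(k,zg):
    p=np.array(current_tcp_pos());tz=zg+85-3
    hit=servo_line([p[0],p[1],tz],speed=30,f_stop=35);hold(.2)
    p2=np.array(current_tcp_pos());print("press hit",hit,"h",round(p2[2]-zg-85,1),"f",np.round(current_wrist_force(),1))
E
python3 - <<'E'
from h import *
zg=pick((477.2,14.5),1.228)
ok=place("blue",zg); open("zg","w").write(str(zg))
c=camera("side");cv2.imwrite("pics/s3.png",cv2.resize(c["img"][100:310,240:520,::-1],(800,600),interpolation=cv2.INTER_CUBIC))
print(current_t())
E
```

```text
down hit False
w 23.2 zg 5.4
w 22.8 wt [ 1.4 -0.4 -5.6]
blue hit True heel-to-face left -0.9 lat 0.1 h 18.3 f [-0.4  0.1 -3.4]
39.675
```

View pics/s3.png

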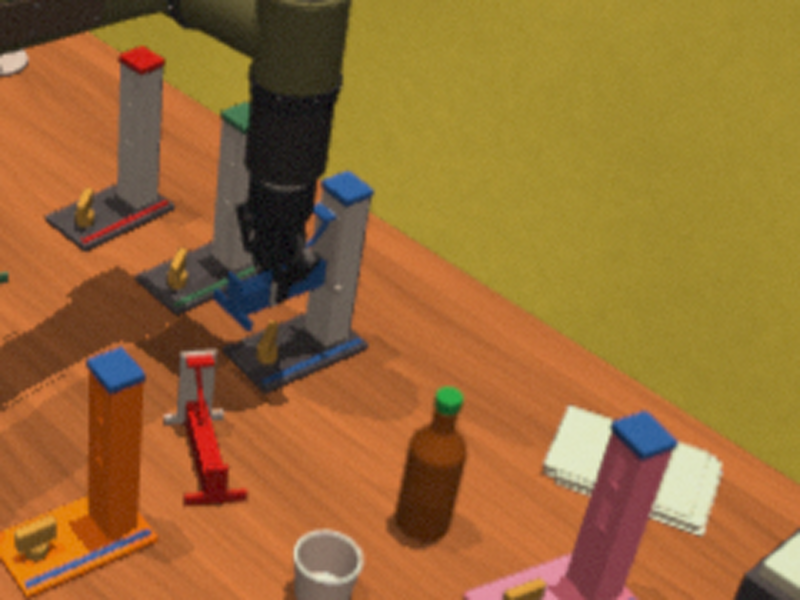

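The side picture shows the blue bracket held against the blue post at (330,250), with contact where a flush fit was expected. Press it down.

```bash
python3 - <<'E'
from h import *
zg=float(open("zg").read())
press("blue",zg)
c=camera("side");cv2.imwrite("pics/s4.png",cv2.resize(c["img"][140:245,300:400,::-1],(600,600),interpolation=cv2.INTER_CUBIC))
print(current_t(),np.round(current_tcp_pos(),1),current_gripper_width())
E
```

```text
press hit False h -1.5 f [-4.2  1.9  5. ]
40.7583 [ 614.9 -162.3   88.9] 23.255623735945235
```

View pics/s4.png

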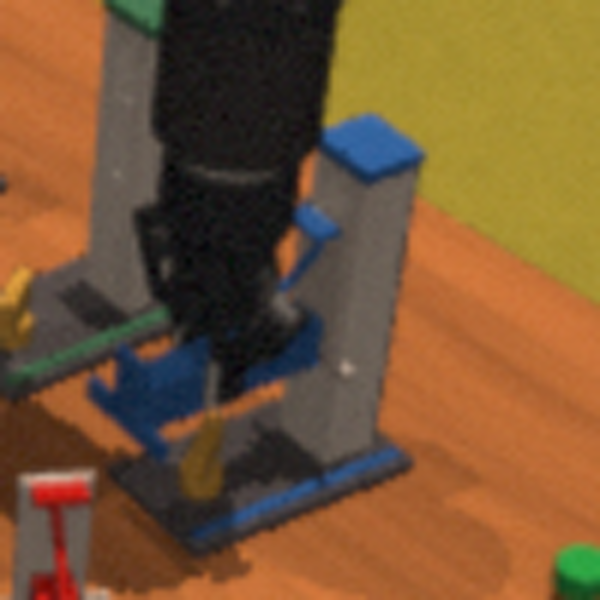

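```bash
cat >> h.py <<'E'
def release():
    p=current_tcp_pos();set_gripper(60);hold(.2);servo_line([p[0],p[1],330],speed=250)
def tab(k,f=30):
    x,y,a=SEAT[k];d=np.array([np.cos(a),np.sin(a)]);t=np.array([x,y])-16*d
    set_gripper(0);movep([*t,320],R(a));servo_line([*t,225],speed=150)
    hit=servo_line([*t,183],speed=25,f_stop=f);p=np.array(current_tcp_pos());print(k,"tab hit",hit,"z",round(p[2],1),"(190 home) f",np.round(current_wrist_force(),1))
    servo_line([*t,320],speed=250)
E
python3 - <<'E'
from h import *
release();tab("blue")
movep([350,-480,330],R(-.6))
for n in("side","top"):
    c=camera(n)
    a=c["img"][140:245,300:440] if n=="side" else c["img"][125:230,280:420]
    cv2.imwrite(f"pics/{n}5.png",cv2.resize(a[:,:,::-1],(800,600),interpolation=cv2.INTER_CUBIC))
brackets(c,("red","green"));print(current_t())
E
python3 -c "
import cv2;import numpy as np
cv2.imwrite('pics/both5.png',np.hstack([cv2.resize(cv2.imread('pics/%s5.png'%n),(400,300)) for n in('side','top')]))"
```

```text
blue tab hit False z 189.6 (190 home) f [-7.7  5.  18.8]
red 4129 px [330. 234.] mid [ 444.8 -245.7] yaw 1.034 ends [-70.1  53.2]
green 2073 px [193. 233.] mid [453.8 227.6] yaw 1.188 ends [-59.2  64.2]
48.5417
```

View pics/both5.png

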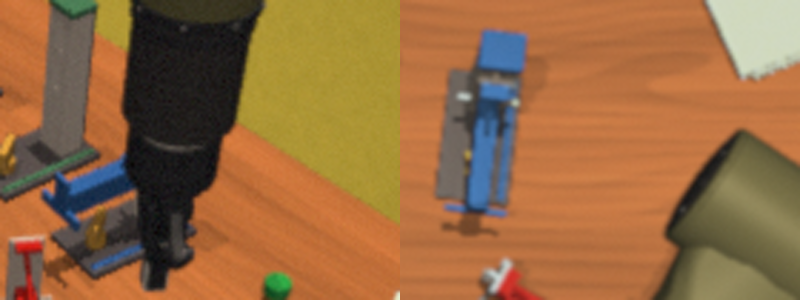

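The tab sits at 189.6 mm, which is home, and the top view shows the blue bracket straight on its post. Next, green.

```bash
python3 - <<'E'
from h import *
zg=pick((454.1,225),1.19)
ok=place("green",zg); open("zg","w").write(str(zg))
p=np.array(current_tcp_pos())
if ok and abs((np.array(SEAT["green"][:2])-p[:2])@[np.cos(.065),-np.sin(.065)]-80)<6:
    press("green",zg);release();tab("green")
print(current_t())
E
```

```text
down hit False
w 22.9 zg 5.4
w 23.2 wt [ 1.1  1.8 -6.3]
green hit True heel-to-face left 1.6 lat -0.12 h 18.3 f [ 0.4  0.2 -3.7]
press hit False h -1.3 f [-5.7  1.1  4.7]
green tab hit False z 189.5 (190 home) f [-8.5  2.9 18.3]
65.5167
```

```bash
python3 - <<'E'
from h import *
movep([450,60,330],R(.5))
b=brackets(camera("top"),("red",))
zg=pick((448.5,-244),1.035)
ok=place("red",zg)
p=np.array(current_tcp_pos())
if ok and abs(SEAT["red"][0]-p[0]-80)<7:
    press("red",zg);release();tab("red")
movep([350,-480,330],R(-.6));movej([-1.6,*current_joint_positions()[1:]])
for n in("side","top"):
    c=camera(n)
    a=c["img"][90:255,180:400] if n=="side" else c["img"][115:265,150:350]
    cv2.imwrite(f"pics/{n}6.png",cv2.resize(a[:,:,::-1],(800,600),interpolation=cv2.INTER_CUBIC))
print(current_t(),np.round(current_tcp_pos()))
E
```

```text
red 4112 px [330. 234.] mid [ 445.1 -245.2] yaw 1.032 ends [-69.4  53.1]
down hit False
w 23.0 zg 5.4
w 23.6 wt [ 0.2 -0.7 -5. ]
red hit True heel-to-face left -1.9 lat -0.18 h 18.3 f [ 0.1 -0.4 -3.1]
press hit False h -1.3 f [-5.4 -0.4  4.4]
red tab hit False z 189.6 (190 home) f [-12.8   0.   18.5]
87.7917 [-212. -555.  330.]
```

View pics/side6.png

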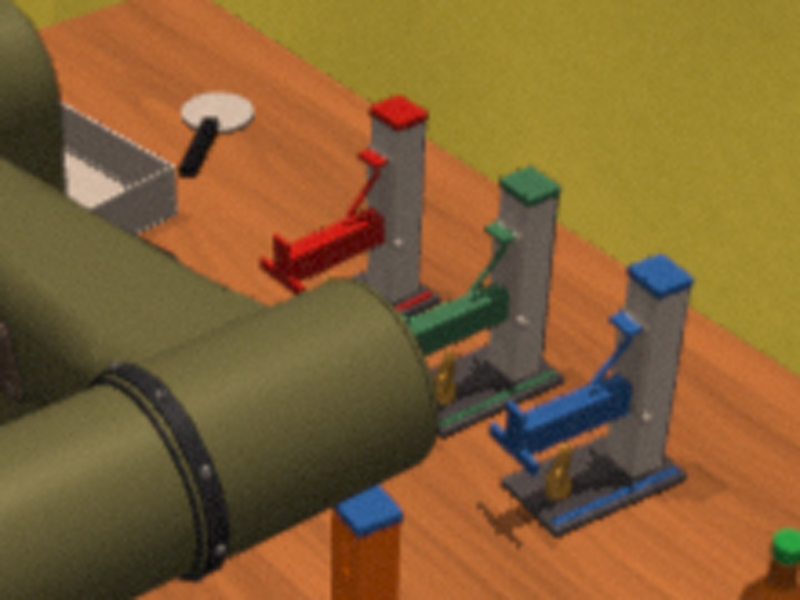

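View pics/top6.png

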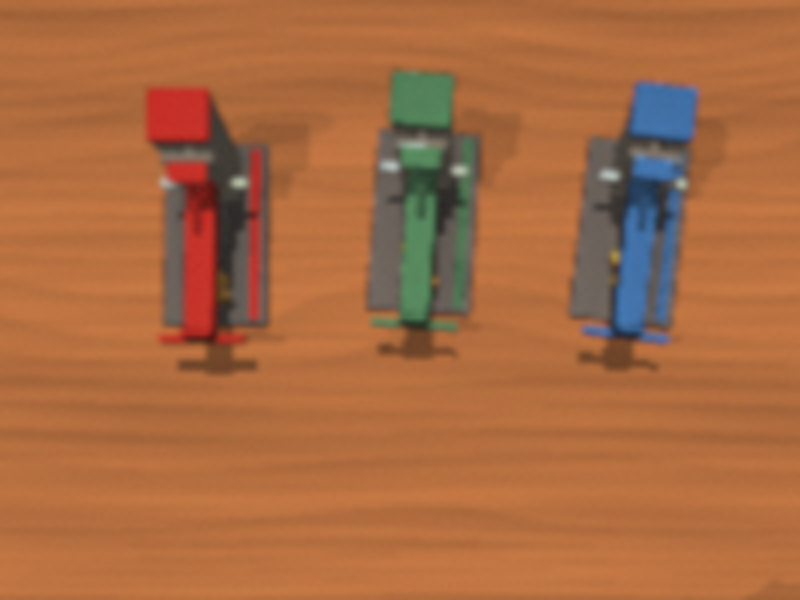

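All three brackets sit straight and flush: red tab at (372,157), green at (497,232) and blue at (627,322) in the side view. Each took about 18 N on the tab at z≈190, which is home, so I'm handing in.

```bash
python3 -c "
from cell import *
print(finish_job(),current_t())"
```

```text
the job is handed in; nothing more can be done
the job is handed in; nothing more can be done
```

I handed the job in after about 88 s with all three nuts turned tight and the red, green and blue brackets pressed home on their posts. The call gave no verdict, and I never went near the oil bottle, pan or dip pot.

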